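# Put the paring knife away and lock the knife drawer

### The arm

A 6-joint arm with a two-finger parallel gripper is mounted at the origin on the work surface. World frame = base frame: x ahead of the robot, y to its left, z up, the work surface at z = 0. Lengths are in m, angles in rad, forces in N, time in s.
With the tool pointing down it reaches from about 0.4 to 0.925 m from the base axis. Payload 3.4 kg.
Tool frame: the origin (TCP) lies on the centre line of the jaws, within the pads' length; the fingertips stand 14 mm ahead of it and the grasp point (between the pads) lies 5 mm behind it; z points along the fingers, y is the line along which they close (so a half turn about z gives the same grasp; the last joint's range is limited). The gripper opens to 85 mm and grips with 20 to 120 N. Pads are 22 mm wide; open, the fingers measure 114 mm over their backs; the gripper's body (76 mm by 85 mm) begins 54 mm behind the grasp point. The pads swing forward as they close: fully open they stand 13 mm farther back than shut.
Start: joints at [-1.28, 0.307, 1.506, -0, 1.328, -0.073], TCP at [0.205, -0.537, 0.245] pointing down, gripper open.
Joint ranges: [-3.12, 3.12], [-1.05, 2.28], [0.14, 2.33], [-1.42, 4.57], [0.1, 2.73], [-2.68, 2.68]. Speed limits (rad/s): [2.57, 2.57, 3.14, 3.14, 3.14, 3.14].

### API

Orientations are given as a 3x3 rotation matrix whose columns are the frame's x, y, z axes.
In Python, from plant import r gives the robot as it stands.
- The arm moves only by the tool step_arm, never from a script. Its arguments are lists of equal length, an entry for each row: "travel": the shift along the tool's x, y, z in cm, a list of three; "turn": the turn about the tool's z in rad. A call has 1 to 5 rows; each row is the pose to reach, as a shift and turn from the pose commanded when the call began, along the tool's axes at that moment; what a row does not reach only later rows make up. A row lasts 1/12 s, in which the tool goes at most 41.7 mm and 7.16 degrees, less where a joint would pass 70% of its speed; a pose out of reach is approached as far as the arm can. A call with a gripper value outside its range is refused whole. "jaw" is the closure, from -1 (fully open) to 1 (shut), set as the call begins (left out, the last holds). The fingers move at their own pace and stop on an object; "grip_force" is the grip in N (left out, the last holds). Time passes only in rows, so rows that repeat a pose let the fingers close. It gives the time, the measured TCP pose, the force, the opening and the grip force at its end, in the units of the state.
- r.read_state(): the state, without advancing time (a new reading comes with each control period).
- r.capture(name): name is "side" or "top"; returns (picture, depth): 400x640x3 uint8, red, green, blue; 400x640 float32, m along the optical axis (not along the pixel's ray), 0 where there is no reading.
- r.camera_model(name): a dict with "fx", "fy", "cx", "cy" (pixels), "T" (4x4, takes a point from camera to world coordinates). Camera axes: x right, y up, looking along -z (the intrinsics and any distortion apply to the point x, -y, -z); pixel columns grow to the right and rows downward; lengths in m; the calibration is good to about 2 mm. A picture is of the moment at which its call begins. camera_model takes no time and is no camera call.
- r.job_done(): hands the job in; it is judged then, once.
The state is a dict: "t": time; "qpos": joint angles; "qvel": joint speeds; "joint_torque": joint torques, N m; "position": TCP position; "orientation": TCP orientation; "contact_force": force on the tool from outside, world axes, zero at the start; "wrist_torque": the same for the moment, N m; "finger_gap": finger opening in m; "grasp_force": force on a finger pad.
Only numpy, scipy, OpenCV 4.12 (cv2) and the standard library are available. Lean on these libraries where they do the work, as an engineer would, in place of code of your own. Each camera call takes 0.05 s, during which the arm holds its last target. There are 200 camera calls.

### The job

Put the small paring knife in its wooden sheath back in its own slot in the open knife drawer, the tray whose recess and picture card match it: lay it down flat, handle towards the drawer front, right down in the recess, and do not drop it. Then push the drawer fully home until its lock clicks and it stays shut. The broad fish knife is still needed: leave it on the cutting board.

Things in the scene. Friction and masses are not known exactly. Their poses are not given: they have to be found in the camera images.
- paring_center (a point): Centre (half-way up, 9 above the underside) of the paring knife in its pale wooden sheath: 200 mm long (all sizes in mm), 18 thick, 90 g. x axis: from handle butt (-100) to sheath toe (+100); z up. Handle and ferrule 20 wide from x -100 to -17; sheath 30 wide with parallel sides from x -14 to 71, then a slanted toe. Lies flat on the board; pinch it across the sheath at this point, its centre of mass.
- paring_tip (a point): Toe of the paring knife's sheath, 100 mm ahead of its centre along its x axis, half-way up.
- paring_tray: The paring knife's own tray in the drawer, 220 x 72 x 20 mm, pale, with the knife's dark outline on its floor. Origin: centre of its underside; x axis along it, from drawer front to back; z up. It lies loose (1 to 3 play) and moves with the drawer. A card on its deck pictures the knife. Three like trays lie side by side, 73 apart, in any order; the third holds a vegetable knife, top 24 above its underside.
- paring_recess (a point): Centre of the floor of the recess in that tray, 6 mm above the tray's underside; axes as the tray's. Recess 208 mm long, 14 deep; 27 wide for the handle (x -104 to -30), 38 wide for the sheath (x 30 to 104): the knife fits with 4 to spare all round, one way only. A finger trough as deep (x -30 to 30) crosses all the trays. The seated knife is centred 9 above this point, 4 proud of the deck.
- fish_tray: The like tray of the fish knife, empty, with a broader recess (54 mm wide at the sheath end). Not to be used.
- drawer (a joint): How far the drawer is out, m: 0 fully home, 0.24 fully out. Starts 0.235 out, its trays wholly clear of the cabinet. Slides with about 2 N friction, some damping. Over the last 16 mm a sprung buffer pushes back with 3 to 7 N; a hidden pawl snaps behind a catch about 4 mm before home. Once caught the drawer rests about 4 mm out; let go earlier it springs back 12 mm or more.
- drawer_pull (a point): Middle of the outer face of the steel lip (90 mm wide, 6 high, standing 10 out) on the open drawer's front, 114 above the table. x axis points into the cabinet: push along +x to shut. The flat drawer front, 248 wide, 66 to 120 above the table, lies 10 behind this point.
- cabinet: Grey steel two-drawer cabinet, fixed, 252 mm wide, 300 deep, 128 high. Origin: foot of its front edge, centre; x axis into the cabinet, the way the drawer shuts. The lower drawer stays shut; its front stands 12 and its lip 21 proud of the cabinet, 8 to 62 above the table.
- fish_center (a point): Centre (half-way up) of the fish knife: a like knife with a broader sheath, 46 mm wide, handle 24 wide, 200 long, 18 thick. Lies on the same board about 140 from the paring knife; leave it there. The white plastic cutting board, fixed, is 260 x 300 and 12 thick.
There are look-alikes about, which are no part of the job. Leave any black look-alike of the part that bears paring_center alone.

How it is judged:
By the outcome, as a careful person would: the job done as asked, in the order asked, and still so for the second after the job is handed in, with the robot touching nothing.
It also fails if it takes over 58 s, if anything falls off the work surface, if the arm or the gripper's body presses on something with over 40 N, if the wrist force passes 120 N, or if a joint passes its speed limit or range.

## Working session

There is one attempt and no reset: what is moved stays moved. The work goes in short steps, Python scripts to look and compute and a tool call to move; the robot and the scene stay as the last step left them, time stands still between calls to the robot, and variables do not carry over. Pictures are saved under pics/ and viewed, at most 10 in all, crops included, and the job is handed in when it is done.

Besides the shell and the picture viewer there is one more tool, called after ">>>" by a JSON object that holds its "name" and its "arguments", one argument or row to a line. step_arm: Moves the arm, as the interface text tells. Its arguments: {"type":"object","properties":{"travel":{"type":"array"},"turn":{"type":"array"},"jaw":{"type":"number"},"grip_force":{"type":"number"}},"required":["travel","turn"]}

```bash
mkdir -p pics; cat > h.py <<'E'
import numpy as np,cv2
from plant import r
def cap(n,f=None):
    p,d=r.capture(n)
    if f: cv2.imwrite('pics/'+f,cv2.cvtColor(p,cv2.COLOR_RGB2BGR))
    return p,d
def ray(n,u,v):
    m=r.camera_model(n);T=np.array(m['T'])
    c=np.array([(u-m['cx'])/m['fx'],-(v-m['cy'])/m['fy'],-1.])
    return T[:3,3],T[:3,:3]@c
def onz(n,u,v,z):
    o,d=ray(n,u,v);return o+d*(z-o[2])/d[2]
def dep(n,d,u,v):
    o,k=ray(n,u,v);return o+k*d[int(v),int(u)]
def tool(p):  # world point -> shift in tool axes cm
    s=r.read_state();R=np.array(s['orientation']);return (R.T@(np.array(p)-s['position']))*100
E
python3 - <<'E'
from h import *
for n in('top','side'):
    p,d=cap(n,n+'0.png');np.save(n+'d.npy',d);print(r.camera_model(n))
s=r.read_state();print(np.round(s['position'],4),np.round(s['orientation'],3),s['t'],s['finger_gap'])
E
```

```text
{'fx': 423.5516523542345, 'fy': 423.5516523542345, 'cx': 327.15665335420806, 'cy': 203.6696580226245, 'T': array([[ 0.02861622,  0.98904366, -0.14482319,  0.34162185],
       [-0.99950919,  0.0301596 ,  0.0084723 , -0.07026769],
       [ 0.01274728,  0.14450966,  0.98942128,  0.98645718],
       [ 0.        ,  0.        ,  0.        ,  1.        ]])}
{'fx': 511.53106092948644, 'fy': 511.53106092948644, 'cx': 324.62662821314797, 'cy': 199.82084257191752, 'T': array([[-0.70545226,  0.5049784 , -0.49732678, -0.12021696],
       [-0.70856629, -0.48619219,  0.51142055,  0.57199405],
       [ 0.01645994,  0.71317177,  0.70079605,  0.96838066],
       [ 0.        ,  0.        ,  0.        ,  1.        ]])}
[ 0.2044 -0.5368  0.2445] [[ 0.935  0.356 -0.001]
 [ 0.356 -0.935  0.002]
 [ 0.    -0.002 -1.   ]] 0.1 0.08532154927754843
```

View pics/top0.png

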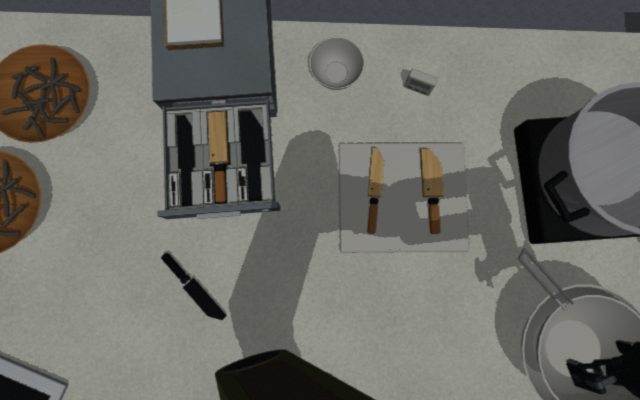

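View pics/side0.png

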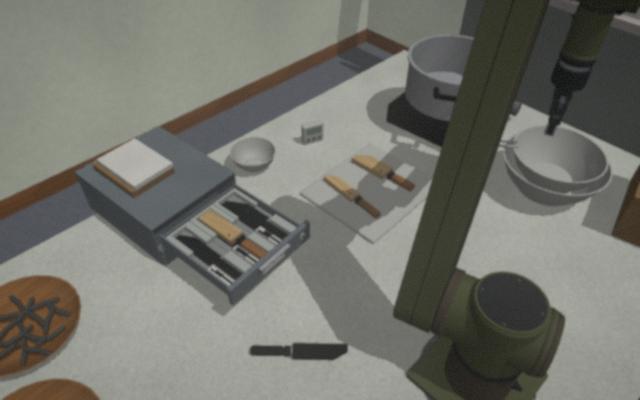

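The top view shows two knives on the board: a narrow one at about (375,190) and a broad one at about (431,190). There is a black look-alike on the table at (193,285). The drawer trays are at (184,155), (218,155) holding the vegetable knife, and (252,155). The side view agrees. Candidates for the paring knife are (375,190), (431,190) and the black one at (193,285). I'll measure the widths and check the trays in a close crop.

```bash
python3 - <<'E'
from h import *
p=cv2.cvtColor(cv2.imread('pics/top0.png'),4);d=np.load('topd.npy')
hsv=cv2.cvtColor(p,cv2.COLOR_RGB2HSV)
m=((hsv[...,1]>85)&(hsv[...,2]>50)).astype(np.uint8);m[:, :345]=0;m[:140]=0;m[250:]=0;m[:,465:]=0
m=cv2.morphologyEx(m,cv2.MORPH_CLOSE,np.ones((5,5)))
cs,_=cv2.findContours(m,0,1)
for c in cs:
    if cv2.contourArea(c)<100: continue
    w=np.array([onz('top',u,v,.025)[:2]*1000 for u,v in c[:,0]])
    rc=cv2.minAreaRect(w.astype(np.float32));b=cv2.boxPoints(rc)
    mm=w.mean(0);q=w-mm;ax=np.linalg.svd(q)[2][0];ax=ax if ax[0]>0 else -ax
    s=q@ax;t=q@np.array([-ax[1],ax[0]])
    print('knife',cv2.boundingRect(c),np.round(rc[0]),np.round(rc[1]),rc[2],'ax',np.degrees(np.arctan2(ax[1],ax[0])),'ctr',mm+ax*(s.max()+s.min())/2, s.max()-s.min())
    s-= (s.max()+s.min())/2
    for a in(-80,-40,0,30,60): k=abs(s-a)<8; print(a,np.round([t[k].min(),t[k].max()],1))
    u,v=c[:,0].mean(0);print('depth pt',dep('top',d,u,v))
for u,v in[(184,212),(218,212),(250,209),(160,212),(276,206),(220,213),(170,200),(203,195),(155,60)]: print(u,v,np.round(dep('top',d,u,v),4))
print(np.round(dep('top',d,400,245),4))
a=cv2.resize(p[95:222,150:285],None,fx=4,fy=4,interpolation=2);b=cv2.resize(p[140:255,338:472],None,fx=1.9,fy=1.9,interpolation=2)
o=np.zeros((508,800,3),np.uint8);o[:a.shape[0],:a.shape[1]]=a;o[:b.shape[0],542:542+b.shape[1]]=b
cv2.imwrite('pics/c1.png',o[...,::-1])
E
```

```text
knife (429, 204, 11, 30) [ 456. -324.] [67. 23.] 1.7460938692092896 ax 3.9727824784847856 ctr [ 455.73851979 -325.07693993] 66.98428219816756Traceback (most recent call last):
  File "<stdin>", line 15, in <module>
    return umr_minimum(a, axis, None, out, keepdims, initial, where)
ValueError: zero-size array to reduction operation minimum which has no identity
```

```bash
python3 - <<'E'
from h import *
p=cv2.cvtColor(cv2.imread('pics/top0.png'),4);d=np.load('topd.npy')
hsv=cv2.cvtColor(p,cv2.COLOR_RGB2HSV)
m0=((hsv[...,1]>75)&(hsv[...,2]>40)).astype(np.uint8);m0[:, :345]=0;m0[:140]=0;m0[250:]=0;m0[:,465:]=0
m0=cv2.morphologyEx(m0,cv2.MORPH_OPEN,np.ones((3,3)))
for lo,hi in((345,403),(403,465)):
    m=m0.copy();m[:,:lo]=0;m[:,hi:]=0
    vv,uu=np.nonzero(m)
    w=np.array([onz('top',u,v,.026)[:2]*1000 for u,v in zip(uu,vv)])
    # axis from handle centre line + sheath: use long-direction bins' midlines
    rc=cv2.minAreaRect(w.astype(np.float32));print('rect',np.round(rc[0],1),np.round(rc[1],1),round(rc[2],2))
    x0=w[:,0].min();x1=w[:,0].max();print('x',x0,x1)
    for a in np.arange(x0+5,x1,12):
        k=abs(w[:,0]-a)<4
        if k.any(): print(round(a),np.round([w[k,1].min(),w[k,1].max(),np.ptp(w[k,1])],1))
    print('depth',dep('top',d,uu.mean(),vv.mean()))
for u,v in[(184,212),(218,212),(250,209),(220,213),(170,200),(203,195),(185,60)]: print(u,v,np.round(dep('top',d,u,v),4))
print(np.round(dep('top',d,400,245),4))
a=cv2.resize(p[95:222,150:285],None,fx=4,fy=4,interpolation=2);b=cv2.resize(p[140:255,338:472],None,fx=1.9,fy=1.9,interpolation=2)
o=np.zeros((508,800,3),np.uint8);o[:a.shape[0],:a.shape[1]]=a;o[:b.shape[0],542:542+b.shape[1]]=b
cv2.imwrite('pics/c1.png',o[...,::-1])
E
```

```text
rect [ 517.5 -186.9] [ 30.2 199.5] 86.25
x 417.9260917825719 617.3004508340218
423 [-189. -173.   16.]
435 [-188.9 -172.9   16.1]
447 [-191.  -172.7   18.2]
459 [-190.9 -174.8   16.1]
471 [-190.8 -174.7   16.1]
483 [-190.6 -176.8   13.8]
507 [-199.6 -171.8   27.7]
519 [-201.7 -171.7   30. ]
531 [-201.6 -173.8   27.8]
543 [-201.5 -173.6   27.9]
555 [-203.7 -175.8   27.9]
567 [-203.6 -175.6   28. ]
579 [-205.8 -177.8   28. ]
591 [-205.7 -177.6   28.1]
603 [-198.5 -179.8   18.8]
615 [-193.7 -179.6   14.1]
depth [ 0.52580492 -0.18647695  0.02924267]
rect [ 520.7 -320.5] [197.4  47. ] 2.75
x 422.0398545738731 618.8940308909458
427 [-335.  -314.4   20.6]
439 [-335.1 -314.5   20.6]
451 [-335.3 -314.6   20.7]
463 [-335.3 -312.4   23. ]
475 [-333.2 -312.4   20.7]
487 [-333.2 -312.5   20.7]
511 [-342.8 -298.8   44. ]
523 [-342.9 -298.8   44.1]
535 [-343.  -296.6   46.5]
547 [-340.8 -296.6   44.2]
559 [-341.  -296.7   44.3]
571 [-341.1 -296.7   44.4]
583 [-338.9 -294.4   44.4]
595 [-334.3 -294.5   39.8]
607 [-325.  -294.5   30.5]
depth [ 0.53222106 -0.31827358  0.02881913]
184 212 [0.442  0.215  0.1218]
218 212 [0.4448 0.1469 0.1163]
250 209 [0.4529 0.0814 0.1168]
220 213 [0.4425 0.142  0.1192]
170 200 [0.4698 0.2553 0.0951]
203 195 [0.484  0.1889 0.0866]
185 60 [0.7703 0.2368 0.1262]
[ 0.3933 -0.2483  0.0141]
```

View pics/c1.png

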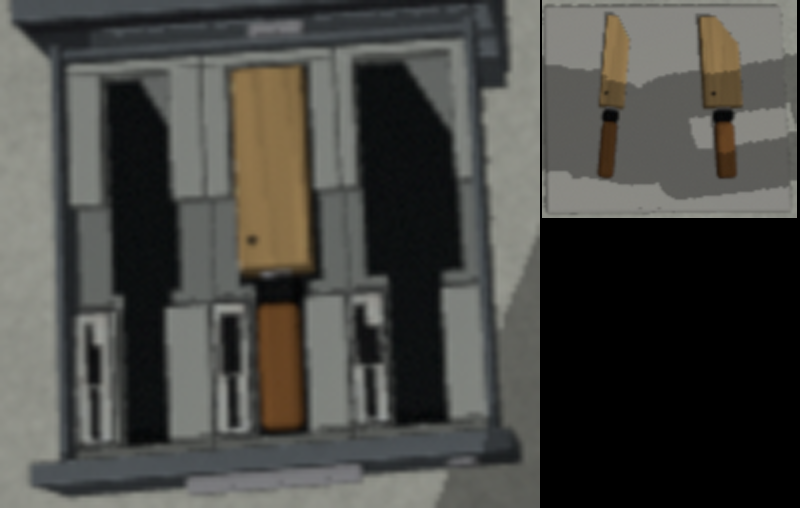

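The left board knife is the paring knife: its sheath measures about 28 wide, 200 long, against 44 for the right one. The narrow-outline tray at left (about (184,155) in the top view) is its tray, and its card pictures the narrow knife. The right tray has the broad outline, so it belongs to the fish knife.

```bash
python3 - <<'E'
from h import *
p=cv2.cvtColor(cv2.imread('pics/top0.png'),4);d=np.load('topd.npy')
g=p.max(2)
def dz(u0,u1,v0,v1): return np.median([dep('top',d,u,v)[2] for u in range(u0,u1) for v in range(v0,v1)])
print('deck',dz(194,199,115,140),dz(168,174,115,140),dz(193,200,175,200),dz(231,235,115,140),'floor',dz(180,190,125,160),dz(183,189,180,200),'veg',dz(212,225,118,155),'trough',dz(170,175,150,165),'front',dz(165,270,212,214))
zd=dz(194,199,115,140);zf=zd-.014
m=(g<40).astype(np.uint8);m[:,:174]=0;m[:,193:]=0;m[:108]=0;m[210:]=0
n,l,st,_=cv2.connectedComponentsWithStats(m);k=1+st[1:,4].argmax();print(st[k])
vv,uu=np.nonzero(l==k)
for z in(zf,.086,zd):
  w=np.array([onz('top',u,v,z)[:2]*1000 for u,v in zip(uu,vv)])
  print('z',z,'x',w[:,0].min(),w[:,0].max())
  if z==zf:
   for a in np.arange(w[:,0].min()+4,w[:,0].max(),12):
    q=abs(w[:,0]-a)<4
    if q.any(): print(round(a),np.round([w[q,1].min(),w[q,1].max(),w[q,1].min()/2+w[q,1].max()/2],1))
# vegetable knife midline at its top
hsv=cv2.cvtColor(p,cv2.COLOR_RGB2HSV)
m=(hsv[...,1]>75)&(hsv[...,2]>40);m[:,:205]=0;m[:,232:]=0;m[:108]=0;m[207:]=0
vv,uu=np.nonzero(m);w=np.array([onz('top',u,v,zd+.004)[:2]*1000 for u,v in zip(uu,vv)])
print('veg',w[:,0].min(),w[:,0].max(),cv2.minAreaRect(w.astype(np.float32)))
print('lip px ends',onz('top',196,213,.114),onz('top',241,213,.114),'front ends',onz('top',160,213,.12),onz('top',273,207,.12))
E
```

```text
Traceback (most recent call last):
  File "h.py", line 14, in dep
    o,k=ray(n,u,v);return o+k*d[int(v),int(u)]
        ~~~^^^^^^^
  File "h.py", line 8, in ray
    m=r.camera_model(n);T=np.array(m['T'])
ValueError: time passes only in moves, steps and waits
```

>>> {"name": "step_arm", "arguments": {
  "travel": [
    [3.9,0,0],
    [7.8,0,0],
    [11.7,0,0],
    [15.6,0,0],
    [15.6,0,0]
  ],
  "turn": [0,0,0,0,0]
}}

```text
t: 0.52
position: [0.3564, -0.479, 0.2448]
orientation: [[0.933, 0.361, 0.004], [0.361, -0.933, 0.002], [0.004, -0.001, -1.0]]
contact_force: [-0.4, -0.9, 0.2]
finger_gap: 0.0856
grasp_force: 0.0
```

```bash
sed -i 's/^def ray/M={n:r.camera_model(n) for n in("top","side")}\ndef ray/; s/m=r.camera_model(n);T/m=M[n];T/' h.py; cat > m.py <<'E'
from h import *
p=cv2.cvtColor(cv2.imread('pics/top0.png'),4);d=np.load('topd.npy')
g=p.max(2)
def dz(u0,u1,v0,v1): return np.median([dep('top',d,u,v)[2] for u in range(u0,u1) for v in range(v0,v1)])
print('deck',dz(194,199,115,140),dz(168,174,115,140),dz(193,200,175,200),dz(231,235,115,140),'floor',dz(180,190,125,160),dz(183,189,180,200),'veg',dz(212,225,118,155),'trough',dz(170,175,150,165),'front',dz(165,270,212,214))
zd=dz(194,199,115,140);zf=zd-.014
m=(g<40).astype(np.uint8);m[:,:174]=0;m[:,193:]=0;m[:108]=0;m[210:]=0
n,l,st,_=cv2.connectedComponentsWithStats(m);k=1+st[1:,4].argmax();print(st[k])
vv,uu=np.nonzero(l==k)
for z in(zf,.086,zd):
  w=np.array([onz('top',u,v,z)[:2]*1000 for u,v in zip(uu,vv)])
  print('z',z,'x',w[:,0].min(),w[:,0].max())
  if z==zf:
   for a in np.arange(w[:,0].min()+4,w[:,0].max(),12):
    q=abs(w[:,0]-a)<4
    if q.any(): print(round(a),np.round([w[q,1].min(),w[q,1].max(),w[q,1].min()/2+w[q,1].max()/2],1))
hsv=cv2.cvtColor(p,cv2.COLOR_RGB2HSV)
m=(hsv[...,1]>75)&(hsv[...,2]>40);m[:,:205]=0;m[:,232:]=0;m[:108]=0;m[207:]=0
vv,uu=np.nonzero(m);w=np.array([onz('top',u,v,zd+.004)[:2]*1000 for u,v in zip(uu,vv)])
print('veg',w[:,0].min(),w[:,0].max(),cv2.minAreaRect(w.astype(np.float32)))
print('lip px ends',onz('top',196,213,.114),onz('top',241,213,.114),'front ends',onz('top',160,213,.12),onz('top',273,207,.12))
print(tool([.5176,-.187,.1]),r.read_state()['t'])
E
python3 m.py
```

```text
deck 0.09365739987451704 0.09374788167103865 0.09385599339149264 0.09353139142908162 floor 0.08028506324993095 0.08014676079533983 veg 0.0979181343570239 trough 0.07985729406908992 front 0.11744046168454042
[ 177  115   16   91 1129]
z 0.07965739987451705 x 461.92989562066276 663.6967882983531
466 [215.  236.8 225.9]
478 [216.  237.8 226.9]
490 [219.  238.9 228.9]
502 [220.  239.9 229.9]
514 [220.8 240.8 230.8]
526 [221.8 241.8 231.8]
538 [218.6 242.7 230.7]
550 [219.1 250.1 234.6]
562 [220.1 251.1 235.6]
574 [221.  252.  236.5]
586 [221.8 252.9 237.4]
598 [222.8 256.2 239.5]
610 [225.9 257.1 241.5]
622 [226.7 258.  242.4]
634 [227.8 259.1 243.4]
646 [233.  260.  246.5]
658 [240.5 260.9 250.7]
z 0.086 x 461.0884024399537 661.4440390254572
z 0.09365739987451704 x 460.0724705431154 658.7243023782916
veg 468.18246708262245 669.2866843216431 ((568.2360229492188, 158.75125122070312), (200.70457458496094, 40.646766662597656), 6.152215957641602)
lip px ends [0.44157882 0.19269944 0.114     ] [0.4443802  0.09996201 0.114     ] front ends [0.43867116 0.26439066 0.12      ] [0.45810643 0.03373203 0.12      ]
[ 25.49661693 -21.41489442  14.60539964] 0.5167
```

Estimates: the paring knife centre is at (0.5176, -0.187), axis about -3.8°. The recess centre is at (0.563, 0.233), axis about +5.3°, with deck z about 0.094. This fits the vegetable knife, one 73 mm pitch away. Now I'll approach.

>>> {"name": "step_arm", "arguments": {
  "travel": [
    [3.0,-2.5,1.5],
    [6.0,-5.0,3.0],
    [9.0,-7.5,4.5],
    [12.0,-10.0,6.0],
    [15.0,-12.5,7.5]
  ],
  "turn": [0.087,0.174,0.261,0.348,0.435],
  "jaw": -0.3,
  "grip_force": 40
}}

```text
t: 0.93
position: [0.4457, -0.3108, 0.1697]
orientation: [[0.997, -0.076, -0.0], [-0.076, -0.997, 0.0], [-0.0, -0.0, -1.0]]
contact_force: [1.2, 0.7, 0.8]
finger_gap: 0.0557
grasp_force: 0.0
```

```bash
python3 -c "
from h import *
s=r.read_state();print(tool([.5176,-.187,.1]),s['position'],s['orientation'],s['finger_gap'],s['t'])"
```

```text
[  6.23128148 -12.89388848   6.97079801] [ 0.4456963  -0.31084349  0.1697135 ] [[ 9.97105518e-01 -7.60287997e-02 -4.56468125e-04]
 [-7.60287054e-02 -9.97105605e-01  2.20502112e-04]
 [-4.71911436e-04 -1.85159192e-04 -9.99999872e-01]] 0.05568537440538452 0.9333
```

>>> {"name": "step_arm", "arguments": {
  "travel": [
    [1.6,-3.3,1.8],
    [3.2,-6.6,3.6],
    [4.8,-9.9,5.4],
    [6.2,-12.9,7.0],
    [6.2,-12.9,7.0]
  ],
  "turn": [-0.002,-0.004,-0.006,-0.01,-0.01]
}}

```text
t: 1.35
position: [0.5165, -0.1825, 0.0973]
orientation: [[0.998, -0.057, -0.005], [-0.057, -0.998, 0.005], [-0.005, -0.004, -1.0]]
contact_force: [-0.8, 0.4, -0.4]
finger_gap: 0.0552
grasp_force: 0.0
```

```bash
python3 -c "
from h import *
p,d=cap('top','t1.png');q,_=cap('side','s1.png')
print(tool([.5176,-.187,.028]),r.read_state()['position'])
a=cv2.resize(p[130:260,330:480],None,fx=2.6,fy=2.6);b=cv2.resize(q[120:260,280:450],None,fx=2.4,fy=2.4)
o=np.zeros((340,800,3),np.uint8);o[:338,:390]=a[:338,:390];o[:336,392:800]=b[:336,:408];cv2.imwrite('pics/c2.png',o[...,::-1])"
```

```text
[0.15878077 0.01290312 7.1507469 ] [ 0.51621489 -0.18683008  0.0995116 ]
```

View pics/c2.png

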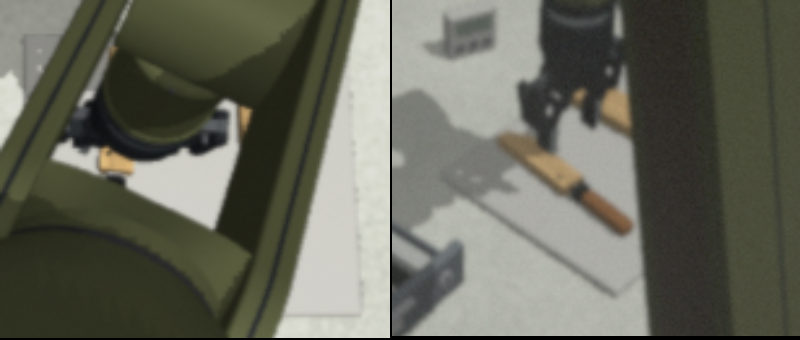

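The crop shows the gripper straddling the sheath of the paring knife. In the side view the toe is at about (325,177) and the butt at about (380,216). I'll cross-check the side view while descending.

>>> {"name": "step_arm", "arguments": {
  "travel": [
    [0.1,0,1.5],
    [0.1,0,3.0],
    [0.1,0,4.5],
    [0.1,0,4.5]
  ],
  "turn": [0,0,0,0]
}}

```text
t: 1.78
position: [0.5157, -0.1892, 0.054]
orientation: [[0.998, -0.063, -0.003], [-0.063, -0.998, 0.001], [-0.004, -0.001, -1.0]]
contact_force: [-0.7, -0.2, 0.2]
finger_gap: 0.0553
grasp_force: 0.0
```

```bash
python3 -c "
from h import *
p=cv2.cvtColor(cv2.imread('pics/side0.png'),4);hsv=cv2.cvtColor(p,cv2.COLOR_RGB2HSV)
m=((hsv[...,1]>75)&(hsv[...,2]>50)).astype(np.uint8);m[:165]=0;m[225:]=0;m[:,:315]=0;m[:,388:]=0
m=cv2.morphologyEx(m,2,np.ones((3,3)))
vv,uu=np.nonzero(m);k=(vv-165)>(uu-370)*.62
k=k&(vv>165+ (uu-330)*.45)
w=np.array([onz('side',u,v,.026)[:2]*1000 for u,v in zip(uu[k],vv[k])])
print(w[:,0].min(),w[:,0].max())
for a in range(425,620,15):
  q=abs(w[:,0]-a)<4
  if q.any():print(a,np.round([w[q,1].min(),w[q,1].max()],1))
print(tool([.5176,-.187,.028]))"
```

```text
414.58139579300257 610.4809632797369
425 [-184.  -165.8]
440 [-184.7 -169.1]
455 [-186.4 -169.8]
470 [-187.2 -170.5]
485 [-184.2 -182.3]
500 [-188.7 -172.7]
515 [-198.2 -167.8]
530 [-199.  -168.5]
545 [-199.9 -169.2]
560 [-201.8 -169.9]
575 [-203.7 -170.6]
590 [-201.6 -173.2]
605 [-194.6 -175.9]
[ 0.18642106 -0.23326236  2.60174944]
```

>>> {"name": "step_arm", "arguments": {
  "travel": [
    [0.1,-0.1,1.3],
    [0.1,-0.2,2.5],
    [0.1,-0.2,2.6],
    [0.1,-0.2,2.6]
  ],
  "turn": [0,0,0,0]
}}

```text
t: 2.12
position: [0.5184, -0.1872, 0.03]
orientation: [[0.998, -0.062, -0.001], [-0.062, -0.998, -0.0], [-0.001, 0.0, -1.0]]
contact_force: [0.5, 0.9, -0.3]
finger_gap: 0.0562
grasp_force: 0.0
```

>>> {"name": "step_arm", "arguments": {
  "travel": [
    [0,0,0],
    [0,0,0],
    [0,0,0],
    [0,0,0],
    [0,0,0]
  ],
  "turn": [0,0,0,0,0],
  "jaw": 1,
  "grip_force": 40
}}

```text
t: 2.53
position: [0.5196, -0.187, 0.031]
orientation: [[0.998, -0.061, 0.002], [-0.061, -0.998, -0.002], [0.002, 0.001, -1.0]]
contact_force: [-1.8, -1.3, 5.7]
finger_gap: 0.0287
grasp_force: 41.4
```

>>> {"name": "step_arm", "arguments": {
  "travel": [
    [0,0,-1.0],
    [0,0,-2.5],
    [0,0,-5],
    [0,0,-8],
    [0,0,-11]
  ],
  "turn": [0,0,0,0,0]
}}

```text
t: 2.95
position: [0.518, -0.1857, 0.1407]
orientation: [[0.998, -0.061, -0.002], [-0.061, -0.998, 0.001], [-0.002, -0.001, -1.0]]
contact_force: [0.5, -0.4, -1.6]
finger_gap: 0.0291
grasp_force: 40.5
```

>>> {"name": "step_arm", "arguments": {
  "travel": [
    [0,0,-3],
    [0,0,-6],
    [0,0,-7.5],
    [0,0,-7.5]
  ],
  "turn": [0,0,0,0]
}}

```text
t: 3.28
position: [0.5211, -0.187, 0.2196]
orientation: [[0.998, -0.061, 0.008], [-0.061, -0.998, -0.004], [0.008, 0.003, -1.0]]
contact_force: [0.7, -0.1, -1.8]
finger_gap: 0.0289
grasp_force: 40.5
```

```bash
python3 -c "
from h import *
q,_=cap('side','s2.png');s=r.read_state()
print(tool([.563,.233,.2]),s['position'],s['contact_force'],s['wrist_torque'],s['grasp_force'],s['finger_gap'])
b=cv2.resize(q[20:260,240:460],None,fx=2.5,fy=2.5);cv2.imwrite('pics/c3.png',b[...,::-1])"
```

```text
[  1.73634369 -42.14179144   1.65470532] [ 0.51991675 -0.18654295  0.21720165] [ 1.30260749  0.12963887 -0.74026496] [-0.02851575  0.01089589 -0.03484715] 40.52783668041229 0.029407294831090176
```

View pics/c3.png

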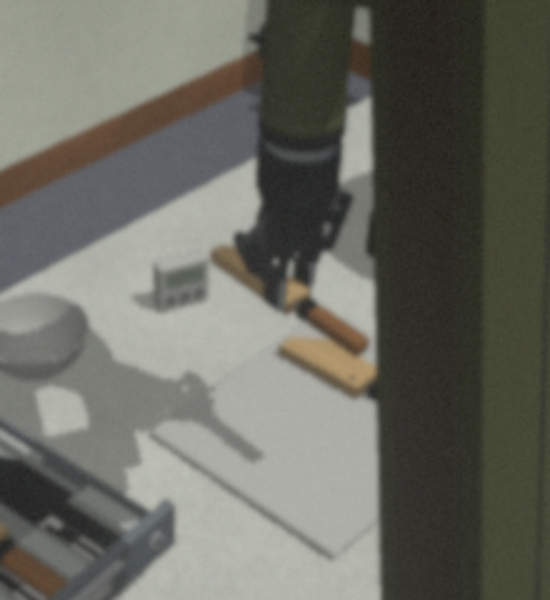

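The knife is held level: in the crop the toe is at (215,255) and the butt at (360,345). The fish knife is undisturbed on the board. Next I'll carry it over to the drawer.

>>> {"name": "step_arm", "arguments": {
  "travel": [
    [0.2,-4.1,0],
    [0.4,-8.2,0],
    [0.6,-12.3,0],
    [0.8,-16.4,0],
    [1.0,-20.5,0]
  ],
  "turn": [0,0,0,0,0]
}}

```text
t: 3.75
position: [0.5396, 0.0195, 0.2127]
orientation: [[0.998, -0.062, -0.004], [-0.062, -0.998, 0.0], [-0.004, -0.0, -1.0]]
contact_force: [1.0, 0.7, -0.7]
finger_gap: 0.0291
grasp_force: 40.5
```

>>> {"name": "step_arm", "arguments": {
  "travel": [
    [0.2,-4.1,0],
    [0.4,-8.2,0],
    [0.5,-12.3,0.2],
    [0.6,-16.4,0.5],
    [0.7,-19.5,1.0]
  ],
  "turn": [-0.03,-0.06,-0.09,-0.12,-0.155]
}}

```text
t: 4.17
position: [0.559, 0.2152, 0.2029]
orientation: [[0.995, 0.097, -0.003], [0.097, -0.995, 0.0], [-0.003, -0.001, -1.0]]
contact_force: [1.4, 0.0, -0.7]
finger_gap: 0.0285
grasp_force: 40.5
```

>>> {"name": "step_arm", "arguments": {
  "travel": [
    [0,-1,1],
    [0,-1.6,2.0],
    [0,-1.6,3.0],
    [0,-1.6,3.0]
  ],
  "turn": [0,0,0,0]
}}

```text
t: 4.5
position: [0.5561, 0.2261, 0.1708]
orientation: [[0.996, 0.093, -0.007], [0.093, -0.996, -0.003], [-0.007, 0.003, -1.0]]
contact_force: [-0.8, -0.2, -1.3]
finger_gap: 0.029
grasp_force: 40.5
```

```bash
python3 -c "
from h import *
q,_=cap('side','s3.png');p,_=cap('top','t3.png');s=r.read_state();R=s['orientation']
print(tool([.563,.233,.1]),s['position'],np.degrees(np.arctan2(R[1][0],R[0][0])))
a=cv2.resize(p[90:230,130:300],None,fx=2.3,fy=2.3);b=cv2.resize(q[120:320,130:330],None,fx=2,fy=2)
o=np.zeros((400,800,3),np.uint8);o[:322,:391]=a[:322,:391];o[:400,400:800]=b;cv2.imwrite('pics/c4.png',o[...,::-1])"
```

```text
[ 0.60024697 -0.6565504   7.32553149] [0.55784798 0.2260287  0.17328257] 5.279630651201776
```

View pics/c4.png

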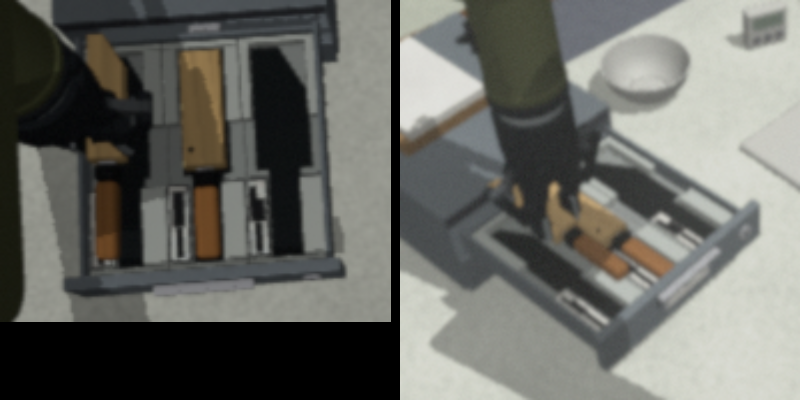

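The top view shows the held knife over the left tray, handle at about crop (108,215) and toe at (92,40). I'll measure the knife's handle and sheath at its current height.

```bash
python3 - <<'E'
from h import *
s=r.read_state();z=s['position'][2]-.001
p=cv2.cvtColor(cv2.imread('pics/t3.png'),4);hsv=cv2.cvtColor(p,cv2.COLOR_RGB2HSV)
m=((hsv[...,1]>85)&(hsv[...,2]>50)).astype(np.uint8);m[:,:160]=0;m[:,192:]=0;m[:100]=0;m[207:]=0
m=cv2.morphologyEx(m,2,np.ones((3,3)))
vv,uu=np.nonzero(m);w=np.array([onz('top',u,v,z)[:2]*1000 for u,v in zip(uu,vv)])
print('px rows',vv.min(),vv.max(),'x',w[:,0].min(),w[:,0].max())
for a in np.arange(w[:,0].min()+4,w[:,0].max(),10):
  q=abs(w[:,0]-a)<3.5
  if q.any():print(round(a),np.round([w[q,1].min(),w[q,1].max(),w[q,1].min()/2+w[q,1].max()/2],1))
print(s['position'],s['t'])
E
```

```text
px rows 105 202 x 454.9654933687488 650.9589173251243
459 [207.7 223.4 215.5]
469 [208.5 224.2 216.3]
479 [209.2 225.2 217.2]
489 [210. 226. 218.]
499 [212.7 226.8 219.8]
509 [213.5 227.6 220.6]
519 [214.3 228.2 221.3]
539 [208.4 237.9 223.1]
549 [210.8 240.6 225.7]
599 [210.7 223.  216.8]
609 [211.5 235.7 223.6]
619 [212.3 242.5 227.4]
629 [215.  245.3 230.2]
639 [223.8 246.2 235. ]
649 [232.6 246.9 239.7]
[0.55784798 0.2260287  0.17328257] 4.6
```

>>> {"name": "step_arm", "arguments": {
  "travel": [
    [0.5,-0.4,1.0],
    [1.0,-0.7,2.5],
    [1.0,-0.7,4.0],
    [1.0,-0.7,5.0],
    [1.0,-0.7,5.0]
  ],
  "turn": [0,0,0,0,0]
}}

```text
t: 5.02
position: [0.5669, 0.2346, 0.1222]
orientation: [[0.996, 0.092, -0.004], [0.092, -0.996, -0.001], [-0.004, 0.001, -1.0]]
contact_force: [-0.6, 0.5, -1.9]
finger_gap: 0.0287
grasp_force: 40.5
```

```bash
python3 - <<'E'
from h import *
q,_=cap('side','s4.png');p,_=cap('top','t4.png')
s=r.read_state();z=s['position'][2]-.001;R=s['orientation']
hsv=cv2.cvtColor(p,cv2.COLOR_RGB2HSV)
m=((hsv[...,1]>85)&(hsv[...,2]>50)).astype(np.uint8);m[:,:160]=0;m[:,194:]=0;m[:100]=0;m[209:]=0
m=cv2.morphologyEx(m,2,np.ones((3,3)))
vv,uu=np.nonzero(m);w=np.array([onz('top',u,v,z)[:2]*1000 for u,v in zip(uu,vv)])
print('x',w[:,0].min(),w[:,0].max())
for a in np.arange(w[:,0].min()+4,w[:,0].max(),20):
  k=abs(w[:,0]-a)<3.5
  if k.any():print(round(a),np.round([w[k,1].min(),w[k,1].max()],1))
print(s['position'],np.degrees(np.arctan2(R[1][0],R[0][0])),s['contact_force'],s['t'])
a=cv2.resize(p[95:215,150:250],None,fx=4,fy=4);b=cv2.resize(q[180:300,160:260],None,fx=4,fy=4)
cv2.imwrite('pics/c5.png',np.hstack([a,b])[...,::-1])
E
```

```text
x 466.2269149412072 660.9697686792208
470 [216.5 233.2]
490 [218.  236.9]
510 [219.6 236.4]
530 [221.1 237.6]
550 [216.7 245.8]
610 [218.8 236.1]
630 [220.5 250.2]
650 [232.5 253.9]
[0.56811848 0.23525023 0.1243908 ] 5.324146643898008 [ 0.04652724  0.70381438 -0.56335446] 5.1167
```

View pics/c5.png

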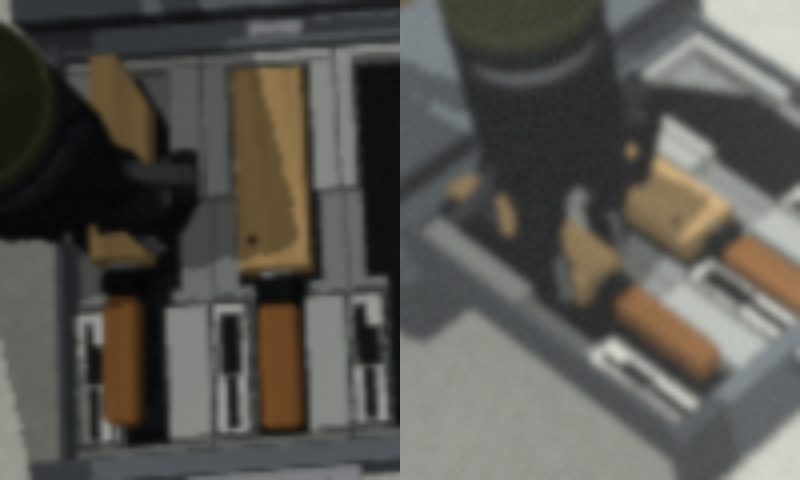

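The knife is centred over the recess: measured (563.6, 232.3) against a target of (563, 233). I'll lower it gently.

>>> {"name": "step_arm", "arguments": {
  "travel": [
    [0,0,0.5],
    [0,0,0.9],
    [0,0,1.3],
    [0,0,1.6],
    [0,0,1.6]
  ],
  "turn": [0,0,0,0,0]
}}

```text
t: 5.53
position: [0.5686, 0.236, 0.1088]
orientation: [[0.996, 0.094, 0.002], [0.094, -0.996, 0.0], [0.002, -0.0, -1.0]]
contact_force: [0.4, 0.4, 2.6]
finger_gap: 0.0292
grasp_force: 41.1
```

>>> {"name": "step_arm", "arguments": {
  "travel": [
    [0,0,0.2],
    [0,0,0.4],
    [0,0,0.5],
    [0,0,0.5]
  ],
  "turn": [0,0,0,0]
}}

```text
t: 5.87
position: [0.5699, 0.2362, 0.1057]
orientation: [[0.996, 0.094, 0.005], [0.094, -0.996, 0.001], [0.005, -0.001, -1.0]]
contact_force: [-1.0, -3.4, 11.4]
finger_gap: 0.0289
grasp_force: 42.1
```

```bash
python3 - <<'E'
from h import *
q,_=cap('side','s5.png');p,d=cap('top','t5.png');s=r.read_state()
print(s['position'],s['contact_force'],s['wrist_torque'])
hsv=cv2.cvtColor(p,cv2.COLOR_RGB2HSV)
m=((hsv[...,1]>85)&(hsv[...,2]>50)).astype(np.uint8);m=cv2.erode(m,np.ones((3,3)))
for n,(u0,u1,v0,v1) in dict(handle_front=(170,190,190,207),handle_mid=(170,192,172,188),sheath_low=(168,194,150,163),toe=(168,194,105,125),veg_handle=(210,228,172,205),veg_sheath=(208,228,112,160)).items():
  vv,uu=np.nonzero(m[v0:v1,u0:u1]);P=np.array([dep('top',d,u+u0,v+v0) for u,v in zip(uu,vv)])
  print(n,len(P),np.round(np.median(P,0)*1000,1))
a=cv2.resize(p[95:215,150:250],None,fx=4,fy=4);b=cv2.resize(q[180:300,160:260],None,fx=4,fy=4)
cv2.imwrite('pics/c6.png',np.hstack([a,b])[...,::-1])
E
```

```text
[0.56992559 0.23615888 0.10571528] [-0.8420623  -2.67740021 11.4289536 ] [-0.22123457 -0.25211267 -0.03966982]
handle_front 65 [481.1 225.7  98.7]
handle_mid 111 [513.2 229.1 100.9]
sheath_low 48 [560.  237.6 103.9]
toe 130 [643.6 244.5 110.1]
veg_handle 248 [504.5 152.3  97.8]
veg_sheath 769 [613.8 162.9  97.8]
```

View pics/c6.png

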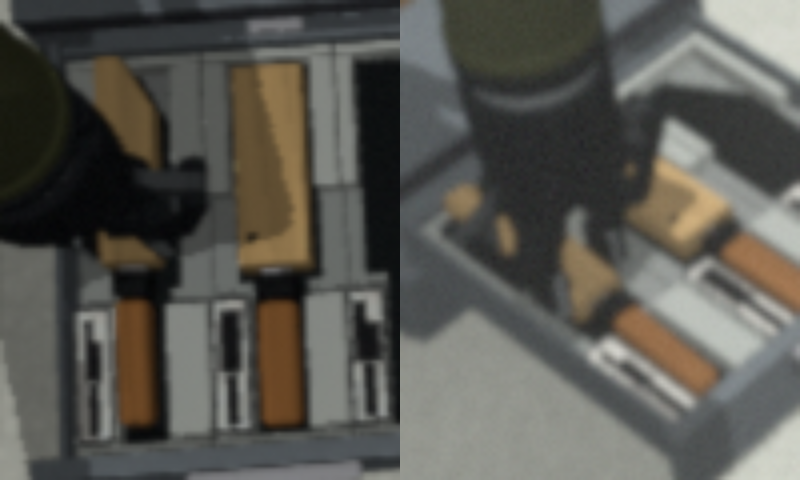

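The knife has pitched: the handle end is down (98.7 mm, seated level) but the toe is on the rim at 110 mm. I'll measure how far it sits off.

```bash
python3 - <<'E'
from h import *
p=cv2.cvtColor(cv2.imread('pics/t5.png'),4)
hsv=cv2.cvtColor(p,cv2.COLOR_RGB2HSV)
m0=((hsv[...,1]>80)&(hsv[...,2]>45)).astype(np.uint8)
def prof(u0,u1,v0,v1,z):
  m=m0.copy();m[:,:u0]=0;m[:,u1:]=0;m[:v0]=0;m[v1:]=0
  m=cv2.morphologyEx(m,2,np.ones((3,3)));vv,uu=np.nonzero(m)
  w=np.array([onz('top',u,v,z)[:2]*1000 for u,v in zip(uu,vv)]);print('z',z,'x',np.round([w[:,0].min(),w[:,0].max()],1))
  for a in np.linspace(w[:,0].min()+5,w[:,0].max()-5,4):
    k=abs(w[:,0]-a)<4
    if k.any():print(round(a),np.round([w[k,1].min(),w[k,1].max()],1))
prof(172,194,168,208,.099);prof(165,194,100,140,.110)
print('veg');prof(208,228,168,208,.098);prof(206,230,100,162,.098)
# seams / deck edges: gray profile rows at deck
g=cv2.cvtColor(p,cv2.COLOR_RGB2GRAY)
for v in(118,180,195): print(v,list(zip(range(162,246),g[v,162:246].tolist())))
print(r.read_state()['position'])
E
```

```text
z 0.099 x [469.9 534.9]
475 [216.2 233.5]
493 [217.5 237. ]
512 [221.1 238.5]
530 [222.4 239.9]
z 0.11 x [606.6 666. ]
612 [221.  238.5]
628 [222.2 248.3]
645 [227.8 256.1]
661 [239.7 257.4]
veg
z 0.098 x [470.3 537.5]
475 [138.6 160. ]
494 [139.7 161.3]
513 [140.8 164.7]
533 [144.1 165.8]
z 0.098 x [556.4 669.2]
561 [137.4 176.5]
596 [141.8 180.9]
630 [146.  185.4]
664 [150.5 187.7]
118 [(162, 24), (163, 25), (164, 31), (165, 30), (166, 22), (167, 17), (168, 18), (169, 30), (170, 52), (171, 76), (172, 86), (173, 88), (174, 85), (175, 84), (176, 84), (177, 85), (178, 84), (179, 81), (180, 79), (181, 78), (182, 80), (183, 81), (184, 79), (185, 68), (186, 46), (187, 38), (188, 56), (189, 68), (190, 69), (191, 66), (192, 72), (193, 87), (194, 88), (195, 87), (196, 89), (197, 89), (198, 88), (199, 78), (200, 68), (201, 86), (202, 89), (203, 88), (204, 88), (205, 84), (206, 71), (207, 62), (208, 71), (209, 81), (210, 83), (211, 82), (212, 81), (213, 79), (214, 82), (215, 101), (216, 119), (217, 121), (218, 119), (219, 119), (220, 119), (221, 115), (222, 113), (223, 114), (224, 103), (225,
[... 1488 characters left out ...]
(188, 37), (189, 24), (190, 20), (191, 42), (192, 91), (193, 129), (194, 133), (195, 133), (196, 133), (197, 134), (198, 133), (199, 135), (200, 134), (201, 133), (202, 115), (203, 76), (204, 111), (205, 150), (206, 127), (207, 48), (208, 30), (209, 80), (210, 130), (211, 132), (212, 86), (213, 61), (214, 54), (215, 55), (216, 75), (217, 81), (218, 78), (219, 78), (220, 77), (221, 77), (222, 75), (223, 71), (224, 61), (225, 42), (226, 39), (227, 90), (228, 132), (229, 134), (230, 133), (231, 134), (232, 135), (233, 135), (234, 134), (235, 134), (236, 121), (237, 90), (238, 91), (239, 118), (240, 131), (241, 79), (242, 31), (243, 47), (244, 106), (245, 150)]
[0.56992559 0.23615888 0.10571528]
```

>>> {"name": "step_arm", "arguments": {
  "travel": [
    [0,0,-0.3],
    [0,0,-0.6],
    [0,0,-1.0],
    [0,0,-1.0]
  ],
  "turn": [0,0,0,0]
}}

```text
t: 6.3
position: [0.5677, 0.2359, 0.1137]
orientation: [[0.996, 0.094, -0.001], [0.094, -0.996, -0.0], [-0.001, -0.0, -1.0]]
contact_force: [-0.4, 0.5, -0.8]
finger_gap: 0.0291
grasp_force: 40.7
```

The knife is about 5 mm too far back and 3 mm too far left. I'll shift it by those amounts and then lower it.

>>> {"name": "step_arm", "arguments": {
  "travel": [
    [-0.2,0.1,0],
    [-0.4,0.25,0],
    [-0.4,0.25,0],
    [-0.4,0.25,0]
  ],
  "turn": [0,0,0,0]
}}

```text
t: 6.63
position: [0.5637, 0.2327, 0.1132]
orientation: [[0.996, 0.094, -0.001], [0.094, -0.996, -0.0], [-0.001, 0.0, -1.0]]
contact_force: [-0.4, -0.2, -1.2]
finger_gap: 0.0291
grasp_force: 40.7
```

>>> {"name": "step_arm", "arguments": {
  "travel": [
    [0,0,0.2],
    [0,0,0.4],
    [0,0,0.6],
    [0,0,0.8],
    [0,0,0.8]
  ],
  "turn": [0,0,0,0,0]
}}

```text
t: 7.05
position: [0.564, 0.2328, 0.105]
orientation: [[0.996, 0.094, -0.001], [0.094, -0.996, -0.0], [-0.001, 0.0, -1.0]]
contact_force: [0.0, 0.4, -1.4]
finger_gap: 0.0292
grasp_force: 40.7
```

```bash
cat > c.py <<'E'
from h import *
import sys
p,d=cap('top',sys.argv[1]);s=r.read_state()
print(s['t'],np.round(s['position'],4),np.round(s['contact_force'],1),np.round(s['wrist_torque'],2))
hsv=cv2.cvtColor(p,cv2.COLOR_RGB2HSV)
m=((hsv[...,1]>80)&(hsv[...,2]>45)).astype(np.uint8);m[:,:165]=0;m[:,196:]=0;m[:100]=0;m[210:]=0
m=cv2.morphologyEx(m,2,np.ones((3,3)));me=cv2.erode(m,np.ones((3,3)))
for n,(v0,v1) in dict(hf=(190,210),hm=(170,188),sl=(145,165),toe=(100,128)).items():
  vv,uu=np.nonzero(me[v0:v1]);P=np.array([dep('top',d,u,v+v0) for u,v in zip(uu,vv)])
  if len(P):print(n,np.round(np.median(P,0)*1000,1))
for z in(.098,.106):
  vv,uu=np.nonzero(m);w=np.array([onz('top',u,v,z)[:2]*1000 for u,v in zip(uu,vv)]);print('z',z,'x',np.round([w[:,0].min(),w[:,0].max()],1))
for a in(480,495,510,525):
  w=np.array([onz('top',u,v,.098)[:2]*1000 for u,v in zip(uu,vv)])
  k=abs(w[:,0]-a)<4;print(a,np.round([w[k,1].min(),w[k,1].max()],1))
g=cv2.cvtColor(p,cv2.COLOR_RGB2GRAY);print(g[195,168:210].tolist())
E
python3 c.py t6.png
```

```text
7.1 [0.5641 0.2329 0.1052] [-0.5  0.2 -1.6] [ 0.02  0.04 -0.01]
hf [479.6 223.3  99.3]
hm [510.4 226.7 101.5]
sl [555.1 233.4 103.4]
toe [638.7 241.5 107.7]
z 0.098 x [463.7 661.6]
z 0.106 x [462.6 658.7]
480 [214.8 234.2]
495 [215.9 235.4]
510 [219.2 236.6]
525 [220.3 237.8]
[57, 79, 92, 90, 54, 30, 67, 120, 141, 113, 87, 79, 60, 69, 76, 73, 75, 77, 77, 71, 59, 40, 29, 44, 93, 129, 134, 134, 134, 134, 135, 134, 134, 133, 115, 77, 111, 151, 128, 48, 31, 81]
```

>>> {"name": "step_arm", "arguments": {
  "travel": [
    [0,0,0.15],
    [0,0,0.3],
    [0,0,0.4],
    [0,0,0.4]
  ],
  "turn": [0,0,0,0]
}}

```text
t: 7.43
position: [0.5648, 0.2331, 0.102]
orientation: [[0.996, 0.094, 0.001], [0.094, -0.996, 0.0], [0.001, -0.0, -1.0]]
contact_force: [0.5, -0.5, 2.7]
finger_gap: 0.0288
grasp_force: 41.2
```

>>> {"name": "step_arm", "arguments": {
  "travel": [
    [0,0,0.1],
    [0,0,0.2],
    [0,0,0.3],
    [0,0,0.3]
  ],
  "turn": [0,0,0,0]
}}

```text
t: 7.77
position: [0.5648, 0.2332, 0.0988]
orientation: [[0.996, 0.094, 0.001], [0.094, -0.996, 0.0], [0.001, -0.0, -1.0]]
contact_force: [0.4, 0.3, 4.1]
finger_gap: 0.0291
grasp_force: 41.4
```

```bash
python3 c.py t7.png
```

```text
7.8167 [0.5647 0.2332 0.0989] [0.5 1.6 3.8] [ 0.07  0.19 -0.05]
hf [479.  223.3  98. ]
hm [512.8 226.8  97.6]
sl [555.  234.   97.7]
toe [640.7 242.7  97.8]
z 0.098 x [463.7 659.4]
z 0.106 x [462.6 656.5]
480 [214.8 232.1]
495 [215.9 235.2]
510 [217.  236.6]
525 [218.2 237.5]
[57, 80, 92, 90, 54, 28, 66, 119, 142, 113, 87, 82, 67, 70, 74, 73, 73, 76, 76, 73, 62, 42, 32, 43, 92, 130, 134, 134, 134, 134, 134, 135, 135, 134, 116, 77, 112, 151, 128, 48, 29, 81]
```

It is flat and seated, with the whole top at 97.8 mm, the same as the seated vegetable knife. I'll open a little and lift.

>>> {"name": "step_arm", "arguments": {
  "travel": [
    [0,0,0],
    [0,0,0],
    [0,0,0],
    [0,0,0]
  ],
  "turn": [0,0,0,0],
  "jaw": 0.1
}}

```text
t: 8.15
position: [0.5637, 0.2328, 0.0981]
orientation: [[0.996, 0.094, -0.001], [0.094, -0.996, -0.0], [-0.001, 0.0, -1.0]]
contact_force: [0.7, 0.4, 0.6]
finger_gap: 0.0389
grasp_force: 0.0
```

>>> {"name": "step_arm", "arguments": {
  "travel": [
    [0,0,-0.5],
    [0,0,-1.5],
    [0,0,-4],
    [0,0,-8],
    [0,0,-12]
  ],
  "turn": [0,0,0,0,0]
}}

```text
t: 8.57
position: [0.5633, 0.2326, 0.2195]
orientation: [[0.996, 0.094, -0.003], [0.094, -0.996, -0.001], [-0.003, 0.001, -1.0]]
contact_force: [1.2, 0.6, -0.1]
finger_gap: 0.0384
grasp_force: 0.0
```

```bash
python3 c.py t8.png; python3 - <<'E'
from h import *
s=r.read_state();c=np.array([.563+.0068-.118,.232-.073])  # rough
# front lip edge from top view t8
p=cv2.cvtColor(cv2.imread('pics/t8.png'),4);g=cv2.cvtColor(p,6)
for u in(205,220,235): print(u,g[200:224,u].tolist())
for u,v in((198,214.5),(220,213.5),(240,212.5)): print(onz('top',u,v,.114))
cv2.imwrite('pics/c8.png',cv2.resize(p[85:225,140:300],None,fx=4,fy=4)[...,::-1])
E
```

```text
8.6167 [0.5684 0.2344 0.2297] [ 3.1 -0.4  5. ] [ 0.09 -0.15 -0.01]
hf [479.3 223.6  97.4]
hm [511.2 227.   98. ]
sl [570.2 230.6  97.8]
toe [636.5 232.7  97.7]
z 0.098 x [463.7 659.3]
z 0.106 x [462.6 656.4]
480 [214.8 232.1]
495 [215.9 235.1]
510 [219.2 234.5]
525 [220.3 235.5]
[54, 76, 87, 86, 51, 25, 64, 114, 135, 108, 83, 78, 64, 67, 70, 69, 68, 72, 73, 70, 59, 41, 29, 42, 88, 124, 128, 128, 128, 129, 128, 129, 129, 128, 109, 73, 106, 145, 122, 46, 30, 77]
205 [144, 143, 128, 74, 60, 80, 82, 80, 82, 82, 82, 77, 69, 98, 115, 122, 124, 115, 130, 136, 141, 141, 140, 141]
220 [57, 42, 24, 43, 77, 74, 81, 82, 82, 82, 80, 65, 102, 118, 122, 123, 117, 134, 140, 140, 139, 138, 138, 141]
235 [101, 87, 75, 80, 68, 79, 83, 83, 85, 81, 68, 107, 119, 122, 120, 113, 131, 135, 134, 134, 136, 137, 140, 142]
[0.43858667 0.18835679 0.114     ]
[0.44203183 0.1432031  0.114     ]
[0.44535917 0.10208634 0.114     ]
```

View pics/c8.png

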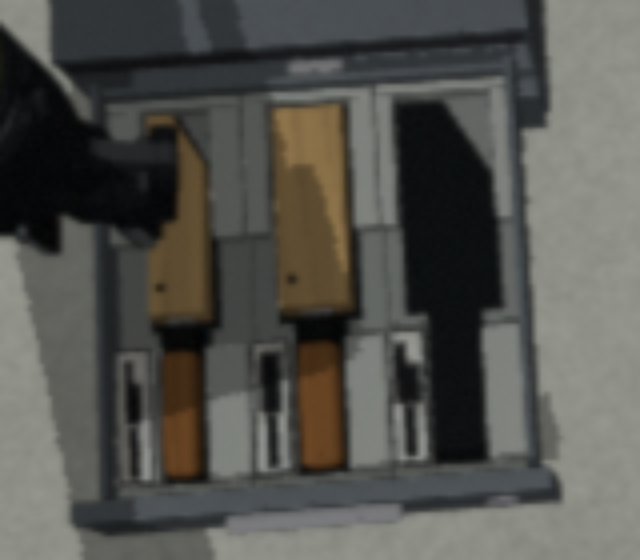

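The knife sits in its own slot, handle to the front, and the gripper is clear. The lip's outer edge is centred at about full-image (218,216). Now I'll close the jaws, go in front of the lip and push.

>>> {"name": "step_arm", "arguments": {
  "travel": [
    [-3.4,1.5,0],
    [-6.8,3.0,0],
    [-10.2,4.5,0],
    [-13.6,6.0,0],
    [-17.0,7.4,0]
  ],
  "turn": [0,0,0,0,0],
  "jaw": 1
}}

```text
t: 9.03
position: [0.4006, 0.1426, 0.2193]
orientation: [[0.996, 0.094, 0.001], [0.094, -0.996, 0.0], [0.001, -0.0, -1.0]]
contact_force: [-0.5, -1.1, -0.1]
finger_gap: 0.0001
grasp_force: 0.0
```

>>> {"name": "step_arm", "arguments": {
  "travel": [
    [0,0,0],
    [0,0,0],
    [0,0,0]
  ],
  "turn": [0,0,0]
}}

```text
t: 9.28
position: [0.4031, 0.1437, 0.2198]
orientation: [[0.996, 0.093, 0.004], [0.093, -0.996, 0.001], [0.004, -0.001, -1.0]]
contact_force: [0.8, -1.4, -0.2]
finger_gap: 0.0001
grasp_force: 0.0
```

```bash
python3 - <<'E'
from h import *
s=r.read_state();print(s['position'],s['orientation'][0],s['finger_gap'],s['t'])
for u,v in((198,217),(218.5,216),(240,215)): print(onz('top',u,v,.114))
print(tool([.4,.143,.105]))
E
```

```text
[0.40313126 0.14365902 0.21978933] [0.99562655 0.09335591 0.00352688] 0.00012854048370517044 9.2833
[0.43339962 0.18798007 0.114     ]
[0.4367436  0.14595287 0.114     ]
[0.44015618 0.10178277 0.114     ]
[-0.35928567  0.04400377 11.47768558]
```

>>> {"name": "step_arm", "arguments": {
  "travel": [
    [0,0,3],
    [0,0,6],
    [0,0,9],
    [0,0,11.4],
    [0,0,11.4]
  ],
  "turn": [0,0,0,0,0]
}}

```text
t: 9.7
position: [0.401, 0.1433, 0.1011]
orientation: [[0.996, 0.094, -0.007], [0.094, -0.996, -0.002], [-0.007, 0.001, -1.0]]
contact_force: [-1.3, 0.3, -0.5]
finger_gap: -0.0001
grasp_force: 0.0
```

>>> {"name": "step_arm", "arguments": {
  "travel": [
    [0.8,0,0],
    [1.6,0,0],
    [2.4,0,0],
    [3.4,0,0],
    [4.6,0,0]
  ],
  "turn": [0,0,0,0,0]
}}

```text
t: 10.12
position: [0.4487, 0.1481, 0.1057]
orientation: [[0.996, 0.094, 0.001], [0.094, -0.996, 0.001], [0.001, -0.001, -1.0]]
contact_force: [-2.5, 1.0, 2.2]
finger_gap: 0.0
grasp_force: 1.3
```

>>> {"name": "step_arm", "arguments": {
  "travel": [
    [1.2,0,0],
    [2.4,0,0],
    [3.6,0,0],
    [4.8,0,0],
    [6,0,0]
  ],
  "turn": [0,0,0,0,0]
}}

```text
t: 10.53
position: [0.509, 0.1534, 0.1047]
orientation: [[0.996, 0.094, 0.0], [0.094, -0.996, 0.0], [0.0, -0.0, -1.0]]
contact_force: [-2.6, 1.0, 1.0]
finger_gap: -0.0001
grasp_force: 1.2
```

>>> {"name": "step_arm", "arguments": {
  "travel": [
    [1.2,0,0],
    [2.4,0,0],
    [3.6,0,0],
    [4.8,0,0],
    [6,0,0]
  ],
  "turn": [0,0,0,0,0]
}}

```text
t: 10.95
position: [0.5684, 0.1591, 0.1043]
orientation: [[0.996, 0.094, -0.0], [0.094, -0.996, 0.0], [-0.0, -0.0, -1.0]]
contact_force: [-2.1, 1.0, 0.9]
finger_gap: -0.0001
grasp_force: 1.2
```

>>> {"name": "step_arm", "arguments": {
  "travel": [
    [1.2,0,0],
    [2.4,0,0],
    [3.4,0,0],
    [4.2,0,0],
    [5,0,0]
  ],
  "turn": [0,0,0,0,0]
}}

```text
t: 11.37
position: [0.6178, 0.1637, 0.1043]
orientation: [[0.996, 0.094, -0.001], [0.094, -0.996, 0.0], [-0.001, -0.0, -1.0]]
contact_force: [-2.6, 1.8, 0.7]
finger_gap: 0.0002
grasp_force: 1.1
```

>>> {"name": "step_arm", "arguments": {
  "travel": [
    [0.5,0,0],
    [1.0,0,0],
    [1.4,0,0],
    [1.8,0,0],
    [2.2,0,0]
  ],
  "turn": [0,0,0,0,0]
}}

```text
t: 11.78
position: [0.6387, 0.1657, 0.1045]
orientation: [[0.996, 0.094, -0.001], [0.094, -0.996, -0.0], [-0.001, -0.0, -1.0]]
contact_force: [-1.9, 1.3, -0.1]
finger_gap: 0.0003
grasp_force: 1.1
```

>>> {"name": "step_arm", "arguments": {
  "travel": [
    [0.3,0,0],
    [0.6,0,0],
    [0.9,0,0],
    [1.2,0,0],
    [1.5,0,0]
  ],
  "turn": [0,0,0,0,0]
}}

```text
t: 12.2
position: [0.6514, 0.167, 0.1045]
orientation: [[0.996, 0.094, -0.005], [0.094, -0.996, -0.0], [-0.005, -0.0, -1.0]]
contact_force: [-7.0, 1.0, 3.9]
finger_gap: -0.0001
grasp_force: 3.9
```

>>> {"name": "step_arm", "arguments": {
  "travel": [
    [0.3,0,0],
    [0.5,0,0],
    [0.7,0,0],
    [0.7,0,0]
  ],
  "turn": [0,0,0,0]
}}

```text
t: 12.53
position: [0.6585, 0.1677, 0.1044]
orientation: [[0.996, 0.094, -0.005], [0.094, -0.996, -0.0], [-0.005, -0.0, -1.0]]
contact_force: [-7.0, 1.0, 3.0]
finger_gap: 0.0
grasp_force: 3.5
```

>>> {"name": "step_arm", "arguments": {
  "travel": [
    [0.2,0,0],
    [0.4,0,0],
    [0.6,0,0],
    [0.6,0,0]
  ],
  "turn": [0,0,0,0]
}}

```text
t: 12.87
position: [0.6587, 0.1678, 0.1044]
orientation: [[0.995, 0.094, -0.016], [0.094, -0.996, -0.002], [-0.016, 0.0, -1.0]]
contact_force: [-19.3, -1.3, 12.2]
finger_gap: -0.0002
grasp_force: 9.6
```

It has hit the hard stop at home (19 N). I'll back off and check.

>>> {"name": "step_arm", "arguments": {
  "travel": [
    [-0.6,0,0],
    [-1.5,0,0],
    [-3.5,0,0],
    [-7,0,0],
    [-10,0,0]
  ],
  "turn": [0,0,0,0,0]
}}

```text
t: 13.28
position: [0.5675, 0.1586, 0.1049]
orientation: [[0.996, 0.094, 0.003], [0.094, -0.996, -0.0], [0.003, 0.0, -1.0]]
contact_force: [-1.1, -0.3, -0.3]
finger_gap: -0.0003
grasp_force: 0.0
```

>>> {"name": "step_arm", "arguments": {
  "travel": [
    [-3,0,-2],
    [-6,0,-4],
    [-9,0,-6],
    [-12,0,-8],
    [-12,0,-8]
  ],
  "turn": [0,0,0,0,0]
}}

```text
t: 13.7
position: [0.4441, 0.1471, 0.1879]
orientation: [[0.996, 0.094, 0.003], [0.094, -0.996, 0.0], [0.003, -0.0, -1.0]]
contact_force: [0.3, 0.6, -1.2]
finger_gap: 0.0001
grasp_force: 0.0
```

```bash
python3 - <<'E'
from h import *
p,d=cap('top','t9.png');q,_=cap('side','s9.png');print(r.read_state()['t'])
o=np.zeros((600,800,3),np.uint8);o[:240,:384]=cv2.resize(p,(384,240))
o[:240,400:784]=cv2.resize(q,(384,240));o[250:600,:420]=cv2.resize(p[60:200,140:308],None,fx=2.5,fy=2.5)
cv2.imwrite('pics/c9.png',o[...,::-1])
g=cv2.cvtColor(p,6)
for u in(215,225,235): print(u,g[90:122,u].tolist())
for v in range(98,116,2): print(v,np.round(dep('top',d,225,v),4))
E
```

```text
13.8
215 [56, 55, 55, 56, 56, 56, 38, 21, 20, 32, 54, 68, 60, 56, 51, 50, 75, 83, 83, 77, 59, 55, 39, 42, 74, 83, 82, 63, 42, 33, 40, 75]
225 [83, 84, 84, 83, 81, 57, 35, 25, 34, 74, 82, 82, 83, 82, 59, 89, 98, 88, 81, 62, 59, 45, 39, 62, 80, 83, 72, 46, 39, 38, 65, 91]
235 [81, 81, 80, 80, 70, 45, 27, 32, 61, 79, 85, 85, 83, 64, 53, 56, 66, 69, 63, 51, 47, 48, 72, 112, 121, 118, 77, 49, 48, 69, 130, 140]
98 [0.6948 0.1502 0.1084]
100 [0.6861 0.1473 0.1187]
102 [0.682  0.1472 0.1179]
104 [0.6776 0.147  0.1175]
106 [0.6736 0.147  0.1164]
108 [0.6692 0.1468 0.1162]
110 [0.6749 0.1533 0.0888]
112 [0.6756 0.1566 0.0745]
114 [0.6758 0.1597 0.061 ]
```

View pics/c9.png

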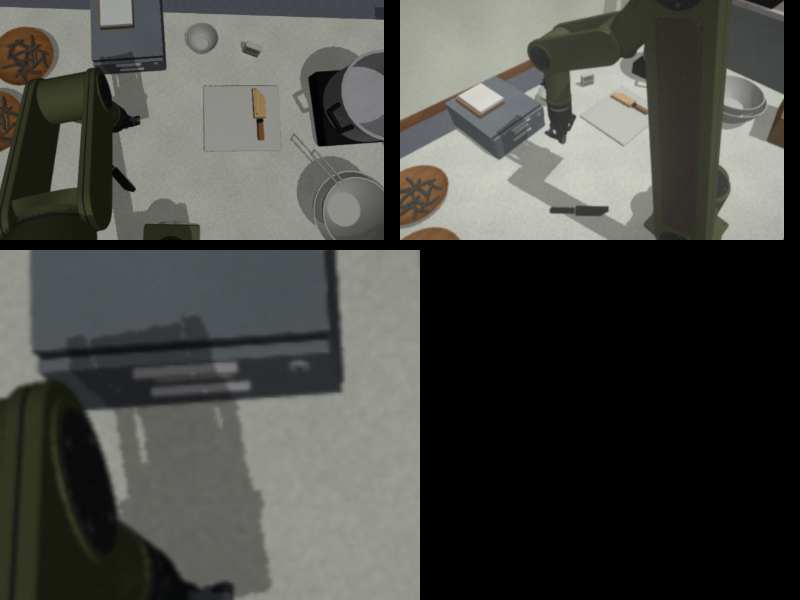

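The drawer stays shut. Its lip is at x of about 0.668, roughly 4 mm out, which is the caught position. The fish knife is still on the board.

```bash
python3 -c "
from plant import r
print(r.job_done())"
```

```text
the job is handed in; nothing more can be done
None
```

I laid the paring knife flat in its own tray, handle to the front, and pushed the drawer home. It rests about 4 mm out, as it should once caught. The fish knife is still on the board, and the job is handed in.

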